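Park the block stand, flip its kickstand down and hold it upright

ROBOT

A 7-joint arm with a two-finger parallel gripper is mounted at the origin on the work surface. World frame = base frame: x ahead of the robot, y to its left, z up, the work surface at z = 0. Lengths are in m, angles in rad, forces in N, time in s.
With the tool pointing down it reaches from about 0.425 to 0.925 m from the base axis. Payload 6.8 kg.
Tool frame: the origin (TCP) lies at the very end of the fingers, on their centre line; the grasp point (between the pads) lies 19 mm behind it (r.tcp_to_grasp is the distance from the TCP to the grasp point, in m); z points along the fingers, y is the line along which they close (so a half turn about z gives the same grasp; the last joint's range is limited). The gripper opens to 85 mm and grips with 20 to 120 N. Pads are 22 mm wide; open, the fingers measure 114 mm over their backs; the gripper's body (76 mm by 85 mm) begins 54 mm behind the grasp point. The pads swing forward as they close: fully open they stand 13 mm farther back than shut.
Start: joints at [-1.456, 0.477, 0.022, 1.555, -0.011, 1.109, -0.083], TCP at [0.149, 0.658, 0.196] pointing down, gripper open.
Joint ranges: [-2.96, 2.96], [-0.34, 2.1], [-1.41, 1.46], [0.24, 2.44], [-1.37, 4.51], [0.17, 1.92], [-2.96, 2.96]. Speed limits (rad/s): [2.39, 2.39, 3.14, 3.14, 3.14, 3.14, 3.14].

INTERFACE

Orientations are given as a rotation vector (axis times angle).
In Python, from bench import r gives the robot as it stands.
- The arm moves only by the tool step_arm, never from a script. Its argument "moves" is a list of rows, each a list of 7 numbers: the shift along the tool's x, y, z in mm, then the turn, a rotation vector about the tool's x, y, z in rad, then the finger opening in mm, from 0 to 85.4. A call has 1 to 8 rows; each row is the pose to reach, as a shift and turn from the pose commanded when the call began, along the tool's axes at that moment; what a row does not reach only later rows make up. A row lasts 1/10 s, in which the tool goes at most 50 mm and 8.59 degrees, less where a joint would pass 70% of its speed; a pose out of reach is approached as far as the arm can. A call with a gripper value outside its range is refused whole. The fingers move at their own pace and stop on an object; "grip_force" is the grip in N (left out, the last holds). Time passes only in rows, so rows that repeat a pose let the fingers close. It gives the time, the measured TCP pose, the force, the opening and the grip force at its end, in the units of the state.
- r.get_obs(): the state, without advancing time (a new reading comes with each control period).
- r.grab_frame(name): name is "scene" or "top" or "wrist"; returns a dict with "image" (480x640x3 uint8, red, green, blue), "depth" (480x640 float32, m along the optical axis (not along the pixel's ray), 0 where there is no reading), "mtx" (3x3 intrinsics, pixels), "k1" (the pictures are not rectified: a ray, as slopes to the right and down, at radius r is drawn at 1 + k1 r^2 times it, then the intrinsics apply), "rvec" (rotation vector, rad) and "tvec" (3), from world to camera coordinates, as OpenCV has them. Camera axes: x right, y down, z forward; pixel columns grow to the right and rows downward; lengths in m; the calibration is good to about 2 mm. A picture is of the moment at which its call begins.
- r.hand_in(): hands the job in; it is judged then, once.
The state is a dict: "clock": time; "joints": joint angles; "qvel": joint speeds; "tau": joint torques, N m; "tcp_pos": TCP position; "orientation": TCP orientation; "contact_force": force on the tool from outside, world axes, zero at the start; "moment": the same for the moment, N m; "grip_width": finger opening in m; "gripper_force": force on a finger pad.
Only numpy, scipy, OpenCV 4.12 (cv2) and the standard library are available. Lean on these libraries where they do the work, as an engineer would, in place of code of your own. Each camera call takes 0.05 s, during which the arm holds its last target. There are 200 camera calls.

TASK

Take the wooden frame that carries a carved printing block by its round top bar and slide it along its rail to the end stop on the robot's left, then push its kickstand down past centre so that it snaps fully down. Then grip the top bar and tip the frame up off its back rest until it stands plumb upright, with the kickstand's foot still clear of the board, and finish while holding it there: it tips back if let go. Leave the loose jar and the two loose carved blocks beside the stand alone.

Things in the scene. Friction and masses are not known exactly. Their poses are not given: they have to be found in the camera images.
- rail: fixed plywood board 260 x 380 x 12 mm with an aluminium rail along its y axis. Origin: on the table, under the rail's middle (the board reaches 165 mm to -x and 95 mm to +x of it). Its x axis points away from the robot, y along the rail to the end stop (steel bar across the rail), z up. Yaw varies, up to 0.25 rad from the world axes; the stand does not move on the table
- carriage (a joint): position of the steel carriage (60 x 150 x 24 mm) along the rail, m, grows along the rail's +y; 0 = the far right end, 0.12 = against the end stop. Stays where it is left (about 2 N friction plus 8 N per m/s); it carries the frame and kickstand along
- frame (a joint): tip angle of the wooden frame (150 mm wide, 222 tall, 18 thick) about its foot hinge along the rail's y axis, rad: 0 = upright, 0.22 = leaning away from the robot on its back rest (start), negative = towards the robot. It weighs about 0.8 kg, block on the far face, so it falls back to 0.22 when let go, even from upright; with the kickstand down its foot meets the board at about -0.12
- frame_hinge (a point): point on the frame's hinge axis at mid-width, 60 mm above the table; moves along with the carriage
- top_bar: the frame's round wooden top bar, diameter 14 mm, 116 mm free length between the uprights, along the rail's y axis. Origin: its middle, 215 mm from the hinge axis. 42 mm above the block's upper edge; grip it from above, it can turn between the fingers. z axis along the frame upward
- kick (a joint): angle of the kickstand, a steel leg 12 mm thick, hinged on the frame's near face, rad: 0 = folded (start): 62 degrees from the frame's upward axis, sticking up and out to the robot; 1.36 = fully down. A toggle spring drives it to the nearer end: centre is at about 0.5, until there it resists with about 1 N at the foot, past it the leg snaps down by itself
- kick_pivot (a point): the kickstand's pivot, 20 mm before the frame's middle plane and 90 mm above its hinge; mid-width
- kick_foot (a point): centre of the rubber foot at the leg's end, 150 mm from the pivot: a crosswise round bar of 18 mm diameter and 54 mm length
- round_block: loose bystander: round carved printing block, diameter 72 mm, 58 mm tall. Origin: centre of its underside
- jar: loose bystander: closed jar, diameter 64 mm, 80 mm tall. Origin: centre of its underside
- square_block: loose bystander: square carved printing block 70 x 70 mm, 44 mm tall. Origin: centre of its underside

How it is judged:
On the way, in this order (a step that is already met when the one before it is completed fails the run):
1. the carriage is at the end stop, the kickstand not yet flipped (value of joint carriage above 0.112 m and value of joint kick below 0.4 rad), for 0.2 s.
2. the kickstand is fully down, while the carriage is at the stop (value of joint kick above 1.28 rad and value of joint carriage above 0.11 m), for 0.2 s.
At the end, for the whole second after the job is handed in: carriage within 10 mm of the end stop, kickstand within 0.08 rad of fully down, frame still and within 0.07 rad (4 degrees) of upright, so clear of its rest and with the kickstand's foot off the board, the fingers pressing on the top bar with more than 0.5 N (all of step 2 and value of joint frame between -0.07 and 0.07 rad and velocity of joint frame between -0.1 and 0.1 rad/s and contact force between the fingers and top_bar above 0.5 N); the arm keeps its last pose, push and grip.
It fails at once if a bystander is moved by more than 20 mm or tipped (distance of any of round_block, jar, square_block from where it was at the start of the episode above 0.02 m or angle between any of round_block, jar, square_block's own z axis and vertical above 0.3 rad).
It also fails if it takes over 64 s, if anything falls off the work surface, if the arm or the gripper's body presses on something with over 40 N, if the wrist force passes 120 N, or if a joint passes its speed limit or range.

## Working session

There is one attempt and no reset: what is moved stays moved. The work goes in short steps, Python scripts to look and compute and a tool call to move; the robot and the scene stay as the last step left them, time stands still between calls to the robot, and variables do not carry over. Pictures are saved under pics/ and viewed, at most 10 in all, crops included, and the job is handed in when it is done.

Besides the shell and the picture viewer there is one more tool, called after "Call:" as a command line: name --pt "numbers of a row" for each row, then --argument value for the rest. step_arm: Moves the arm, as the interface text tells. Its arguments: {"type":"object","properties":{"moves":{"type":"array","items":{"type":"array","items":{"type":"number"}}},"grip_force":{"type":"number"}},"required":["moves"]}

```bash
mkdir -p pics; cat > h.py <<'E'
import numpy as np, cv2
from bench import r
from scipy.spatial.transform import Rotation as R
def grab(n,f=None):
    g=r.grab_frame(n)
    if f: cv2.imwrite('pics/'+f,g['image'][:,:,::-1])
    return g
def cloud(g):
    u,v=np.meshgrid(np.arange(640.),np.arange(480.))
    K=np.array(g['mtx']);k=g['k1']
    xy=cv2.undistortPoints(np.stack([u.ravel(),v.ravel()],1)[:,None],K,np.array([k,0,0,0.]))[:,0]
    d=g['depth'].ravel().astype(float)
    P=np.c_[xy*d[:,None],d]
    M=R.from_rotvec(np.ravel(g['rvec'])).as_matrix()
    W=(P-np.ravel(g['tvec']))@M
    W[d==0]=np.nan
    return W.reshape(480,640,3)
E
python3 - <<'E'
from h import *
o=r.get_obs();print({k:np.round(v,3) for k,v in o.items()})
for n in('scene','top'):
    g=grab(n,n+'0.png');W=cloud(g);np.save(n+'.npy',W)
    print(n,np.isfinite(W[...,0]).mean(), -R.from_rotvec(np.ravel(g['rvec'])).as_matrix().T@np.ravel(g['tvec']))
E
```

```text
{'clock': np.float64(0.0), 'joints': array([-1.456,  0.478,  0.022,  1.556, -0.011,  1.109, -0.083]), 'qvel': array([-0.001,  0.001,  0.001,  0.002,  0.002,  0.   ,  0.001]), 'tau': array([ 1.0000e-03, -5.9643e+01,  1.6080e+00, -2.8120e+01,  1.2000e-02,
        9.0000e-03, -0.0000e+00]), 'tcp_pos': array([0.149, 0.658, 0.195]), 'orientation': array([-3.490e-01, -3.122e+00,  3.000e-03]), 'contact_force': array([ 0.402, -1.143,  1.015]), 'moment': array([0.036, 0.019, 0.019]), 'gripper_force': np.float64(0.0), 'grip_width': np.float64(0.086)}
scene 0.9959440104166667 [1.59077061 0.3698209  0.88344202]
top 0.99603515625 [ 0.35419479 -0.00670518  1.42550597]
```

View pics/scene0.png

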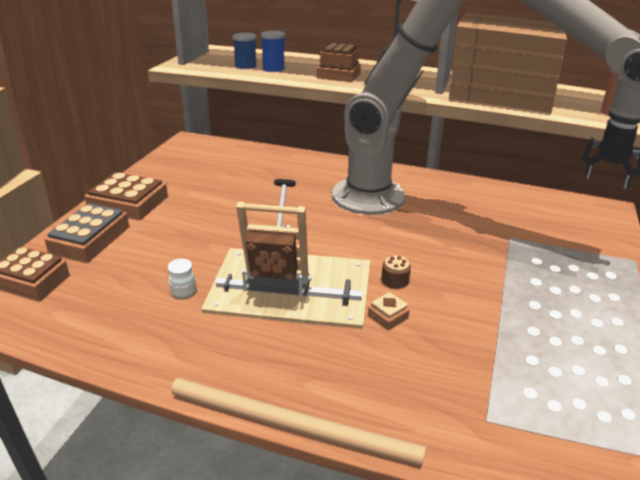

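View pics/top0.png

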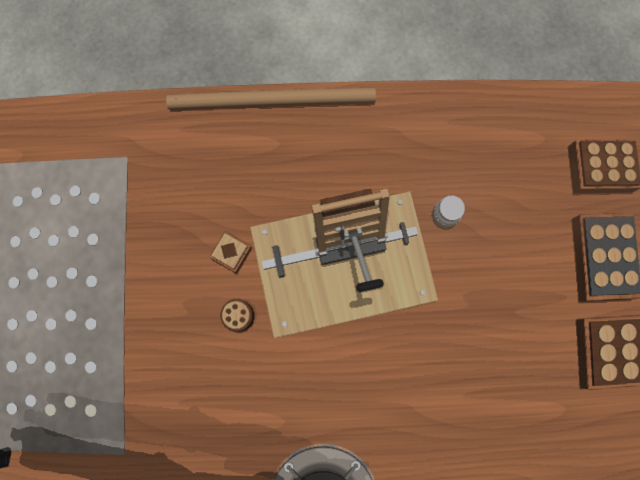

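The top view (up = +x, left = +y) shows the board with corners near (250,228), (412,192), (437,300) and (275,336). The end stop is at (279,261), the top bar at about (351,202) and the kick foot at about (370,285). The jar is at (449,211), the square block at (231,252) and the round block at (237,315). The scene view, from the far side, agrees.

```bash
python3 - <<'E'
from h import *
W=np.load('top.npy');S=np.load('scene.npy')
# board top mask
roi=np.zeros((480,640),bool);roi[170:350,240:450]=1
b=roi&(abs(W[...,2]-0.012)<0.006)
g=cv2.imread('pics/top0.png');hsv=cv2.cvtColor(g,cv2.COLOR_BGR2HSV)
print(g[300,290],g[300,220])
wood=roi&(g[...,0]>80)&(g[...,2]>150)&(abs(W[...,2]-.012)<.012)
wood=cv2.morphologyEx(wood.astype(np.uint8),cv2.MORPH_OPEN,np.ones((3,3)))>0
P=W[wood];print(len(P),np.median(P[:,2]))
(c,s,a)=cv2.minAreaRect(P[:,:2].astype(np.float32)*1000);print('board',c,s,a)
for n,X in(('top',W),('scene',S)):
    m=(X[...,2]>.24)&(X[...,2]<.3)&(abs(X[...,1])<.3)&(X[...,0]>.35)&(X[...,0]<.8)
    k,l,st,ce=cv2.connectedComponentsWithStats(m.astype(np.uint8))
    for i in range(1,k):
        if st[i,4]<15: continue
        Q=X[l==i];print(n,len(Q),np.round(Q.mean(0),4),Q[:,2].max().round(3),np.array(cv2.minAreaRect(Q[:,:2].astype(np.float32)*1000),dtype=object))
for n,p in(('jar',(449,211)),('sq',(231,252)),('round',(237,315)),('stop',(279,261))):
    print(n,W[p[1],p[0]])
E
```

```text
[111 150 175] [ 63  91 140]
12731 0.011247726041704962
board (528.1219482421875, -60.87493896484375) (262.8597412109375, 383.7640380859375) 11.238096237182617
top 743 [ 0.6094 -0.0676  0.2716] 0.282 [(608.575927734375, -68.31668090820312)
 (26.239927291870117, 148.79966735839844) 11.467066764831543]
top 277 [ 0.4547 -0.0981  0.255 ] 0.263 [(458.7315368652344, -97.43743896484375)
 (27.427000045776367, 54.10271072387695) 11.66744613647461]
scene 174 [ 0.4603 -0.0964  0.2536] 0.263 [(461.2574768066406, -95.85081481933594)
 (27.82122230529785, 51.713523864746094) 25.50663948059082]
scene 645 [ 0.6148 -0.0657  0.2688] 0.282 [(612.3406372070312, -67.18724822998047)
 (25.974123001098633, 149.0417022705078) 10.180044174194336]
jar [ 0.62814556 -0.29666857  0.07621319]
sq [0.55312303 0.18987825 0.05221796]
round [0.41265639 0.17697315 0.05709804]
stop [0.53167793 0.08373819 0.04026691]
```

```bash
cat >> h.py <<'E'
A=np.radians(11.24);EX=np.array([np.cos(A),np.sin(A),0]);EY=np.array([-np.sin(A),np.cos(A),0])
def Rd(az): # tool down, closing axis y at azimuth az
    y=np.array([np.cos(az),np.sin(az),0]);z=np.array([0,0,-1.]);return np.c_[np.cross(y,z),y,z]
def row(p,az,p0=None,R0=None):
    o=r.get_obs();p0=o['tcp_pos'] if p0 is None else p0
    R0=R.from_rotvec(o['orientation']).as_matrix() if R0 is None else R0
    d=R0.T@(np.array(p)-p0);w=R.from_matrix(R0.T@Rd(az)).as_rotvec()
    return np.round(d*1000,1),np.round(w,3)
E
python3 - <<'E'
from h import *
print(row((.52,.34,.40),np.radians(45)))
print(row((.611,-.067,.36),A,np.array((.52,.34,.40)),Rd(np.radians(45))))
E
```

```text
(array([-432. , -228.2, -204.1]), array([-0.002,  0.001,  0.563]))
(array([-352.1, -223.4,   40. ]), array([0.   , 0.   , 0.589]))
```

Call:
step_arm --pt "-432 -228 -204 0 0 0.563 70" --pt "-432 -228 -204 0 0 0.563 70" --pt "-432 -228 -204 0 0 0.563 70" --pt "-432 -228 -204 0 0 0.563 70" --pt "-432 -228 -204 0 0 0.563 70" --pt "-432 -228 -204 0 0 0.563 70" --pt "-432 -228 -204 0 0 0.563 70" --pt "-432 -228 -204 0 0 0.563 70"

```text
clock: 0.9
tcp_pos: [0.4304, 0.4165, 0.351]
orientation: [-1.203, -2.902, 0.001]
contact_force: [0.4, 1.5, -0.6]
grip_width: 0.0696
gripper_force: 0.0
```

```bash
python3 - <<'E'
from h import *
print(row((.611,-.067,.36),A))
E
```

```text
(array([-469.7, -214.1,   -9. ]), array([-0.001, -0.   ,  0.589]))
```

Call:
step_arm --pt "-470 -214 -40 0 0 0.589 70" --pt "-470 -214 -40 0 0 0.589 70" --pt "-470 -214 -40 0 0 0.589 70" --pt "-470 -214 -40 0 0 0.589 70" --pt "-470 -214 -40 0 0 0.589 70" --pt "-470 -214 -40 0 0 0.589 70" --pt "-470 -214 -40 0 0 0.589 70" --pt "-470 -214 -40 0 0 0.589 70"

```text
clock: 1.7
tcp_pos: [0.5691, 0.0427, 0.3814]
orientation: [-1.993, -2.428, -0.0]
contact_force: [0.5, -0.3, 0.3]
grip_width: 0.0702
gripper_force: 0.0
```

```bash
python3 - <<'E'
from h import *
print(row((.611,-.067,.36),A))
E
```

```text
(array([-115.8,   19.7,   21.3]), array([-0., -0.,  0.]))
```

Call:
step_arm --pt "-116 20 21 0 0 0 70" --pt "-116 20 21 0 0 0 70" --pt "-116 20 21 0 0 0 70" --pt "-116 20 21 0 0 0 70" --pt "-116 20 21 0 0 0 70"

```text
clock: 2.2
tcp_pos: [0.6111, -0.065, 0.3598]
orientation: [-1.993, -2.427, 0.001]
contact_force: [-0.3, 0.2, -0.6]
grip_width: 0.0701
gripper_force: 0.0
```

```bash
python3 - <<'E'
from h import *
g=grab('wrist','w0.png');W=cloud(g)
m=(W[...,2]>.255)&(W[...,2]<.3)&(W[...,0]>.55)&(W[...,0]<.68)
k,l,st,ce=cv2.connectedComponentsWithStats(m.astype(np.uint8))
for i in range(1,k):
    if st[i,4]<50: continue
    Q=W[l==i];print(len(Q),np.round(Q.mean(0),4),Q[:,2].max().round(3),cv2.minAreaRect(Q[:,:2].astype(np.float32)*1000))
print(row((.611,-.067,.253),A))
E
```

```text
3965 [ 0.6088 -0.0628  0.2751] 0.28 ((608.9730224609375, -68.90939331054688), (22.420181274414062, 147.51571655273438), 11.291126251220703)
(array([ -3.1,  -0.7, 107.1]), array([-0.   , -0.001,  0.001]))
```

View pics/w0.png

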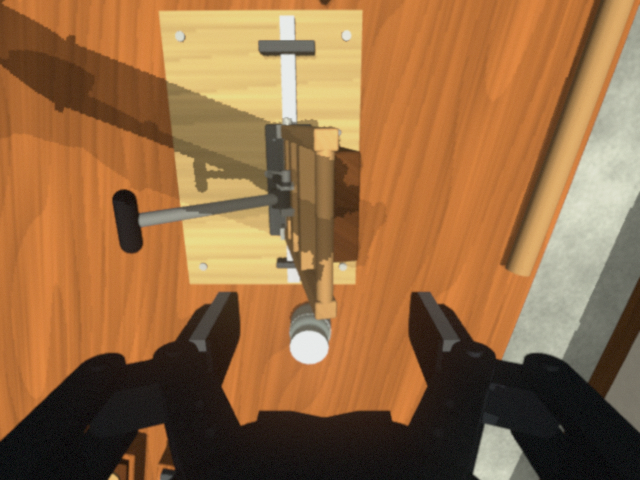

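The wrist view shows the bar running along column ~325, midway between the fingers (225 and 425), clear of the uprights. Next I descend and grip.

Call:
step_arm --pt "-3 -1 50 0 0 0 70" --pt "-3 -1 90 0 0 0 70" --pt "-3 -1 107 0 0 0 70" --pt "-3 -1 107 0 0 0 40" --pt "-3 -1 107 0 0 0 10" --pt "-3 -1 107 0 0 0 5" --pt "-3 -1 107 0 0 0 5" --pt "-3 -1 107 0 0 0 5" --grip_force 25

```text
clock: 3.05
tcp_pos: [0.6114, -0.0684, 0.2544]
orientation: [1.992, 2.427, 0.002]
contact_force: [0.7, 0.1, 1.4]
grip_width: 0.0051
gripper_force: 0.0
```

```bash
python3 - <<'E'
from h import *
g=grab('wrist','w1.png');print(r.get_obs()['grip_width'],r.get_obs()['gripper_force'],r.get_obs()['tcp_pos'])
g=grab('scene');im=g['image'][140:340,180:400,::-1];cv2.imwrite('pics/s1.png',cv2.resize(im,None,fx=3,fy=3)[:600])
E
```

```text
0.004747023948669217 0.0 [ 0.61128063 -0.06845466  0.25412009]
```

View pics/s1.png

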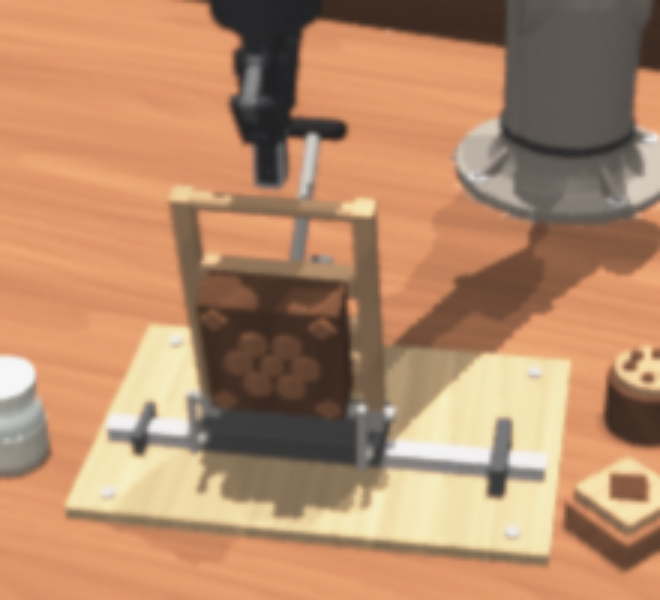

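```bash
python3 - <<'E'
from h import *
g=grab('scene');W=cloud(g)
K=np.array(g['mtx'])
tc=r.get_obs()['tcp_pos']
for p in (tc,np.array([.611,-.068,.270])):
    print(p,cv2.projectPoints(p.reshape(1,3),np.ravel(g['rvec']),np.ravel(g['tvec']),K,np.array([g['k1'],0,0,0]))[0].ravel())
for x,y in((270,165),(270,178),(270,190),(270,203),(190,195),(355,205)):
    u,v=180+x//3,140+y//3;print(u,v,W[v,u].round(4))
g=grab('top');W=cloud(g)
m=(W[...,2]>.24)&(W[...,2]<.285)&(abs(W[...,1])<.3)&(W[...,0]>.35)&(W[...,0]<.8)
k,l,st,ce=cv2.connectedComponentsWithStats(m.astype(np.uint8))
for i in range(1,k):
    if st[i,4]>20:Q=W[l==i];print(Q.mean(0).round(4),cv2.minAreaRect(Q[:,:2].astype(np.float32)*1000))
cv2.imwrite('pics/t1.png',cv2.resize(g['image'][150:350,240:460,::-1],None,fx=3,fy=3))
E
```

```text
[ 0.61105927 -0.06844117  0.25371718] [270.13929587 215.48476952]
[ 0.611 -0.068  0.27 ] [270.07638913 208.92661017]
270 195 [ 0.6264 -0.06    0.3131]
270 199 [ 0.626  -0.0606  0.3033]
270 203 [ 0.1477 -0.2745  0.0013]
270 207 [ 0.6156 -0.0659  0.2776]
243 205 [ 0.6296 -0.1223  0.2792]
298 208 [ 0.6005 -0.0082  0.2782]
[ 0.6154 -0.1392  0.2601] ((616.92822265625, -140.02235412597656), (5.587623596191406, 15.481568336486816), 81.14281463623047)
[0.6013 0.0035 0.2715] ((601.0469970703125, 3.7374489307403564), (5.660685062408447, 14.196366310119629), 88.27009582519531)
[ 0.4558 -0.1133  0.2559] ((455.41363525390625, -114.17578887939453), (21.586416244506836, 19.966630935668945), 82.76598358154297)
```

View pics/w1.png

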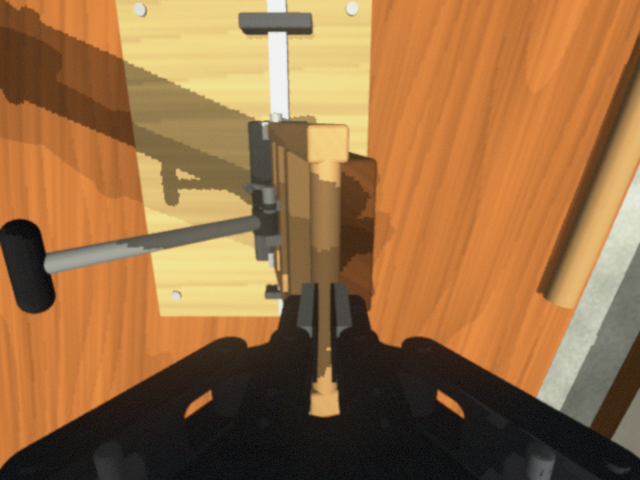

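The fingers closed above the bar. In the scene crop the fingertips end at about y=185 with the bar below at y=203, and the wrist view also shows the closed fingers over the bar. The reported TCP height disagrees with the picture, so I'll measure that offset.

```bash
python3 - <<'E'
from h import *
g=grab('scene');W=cloud(g);print(r.get_obs()['tcp_pos'],r.get_obs()['joints'].round(3))
for u in(266,268,270,272):
    for v in range(192,209): print(u,v,W[v,u].round(3)) if u==270 or v in(198,199,200,201,202) else 0
m=(W[...,2]>.285)&(W[...,2]<.33)&(abs(W[...,0]-.61)<.05)&(abs(W[...,1]+.065)<.06)
Q=W[m];print(len(Q),Q.min(0),Q.mean(0),Q.max(0), (Q@EY).min(),(Q@EY).max(), np.array([.611,-.068,0])@EY)
g=grab('top');W=cloud(g)
m=(abs(W[...,0]-.61)<.08)&(abs(W[...,1]+.065)<.08)&(W[...,2]>.29);Q=W[m];print(np.histogram(Q[:,2],20))
E
```

```text
[ 0.61090446 -0.06847009  0.25345258] [-0.463  0.374  0.633  1.672 -0.237  1.174  0.425]
266 198 [ 0.628 -0.069  0.305]
266 199 [ 0.631 -0.067  0.305]
266 200 [ 0.625 -0.07   0.298]
266 201 [ 0.618 -0.074  0.292]
266 202 [ 0.623 -0.072  0.292]
268 198 [ 0.622 -0.067  0.303]
268 199 [ 0.624 -0.066  0.301]
268 200 [ 0.628 -0.064  0.302]
268 201 [ 0.62  -0.068  0.294]
268 202 [ 0.621 -0.068  0.292]
270 192 [ 0.627 -0.059  0.321]
270 193 [ 0.625 -0.06   0.317]
270 194 [ 0.626 -0.06   0.315]
270 195 [ 0.624 -0.061  0.312]
270 196 [ 0.622 -0.062  0.308]
270 197 [ 0.627 -0.06   0.309]
270 198 [ 0.626 -0.06   0.306]
270 199 [ 0.626 -0.061  0.303]
270 200 [ 0.623 -0.062  0.299]
270 201 [ 0.622 -0.063  0.296]
270 202 [ 0.615 -0.066  0.289]
270 203 [ 0.146 -0.275  0.   ]
270 204 [ 0.16  -0.269  0.005]
270 205 [ 0.164 -0.267  0.004]
270 206 [ 0.612 -0.068  0.278]
270 207 [ 0.615 -0.066  0.277]
270 208 [ 0.615 -0.066  0.275]
272 198 [ 0.621 -0.058  0.303]
272 199 [ 0.622 -0.058  0.301]
272 200 [ 0.62  -0.059  0.298]
272 201 [ 0.618 -0.06   0.295]
272 202 [ 0.617 -0.06   0.291]
173 [ 0.5950918  -0.0776314   0.28915353] [ 0.62037079 -0.06337009  0.31000943] [ 0.63119094 -0.05416397  0.32966045] -0.19669099037313864 -0.1733341129866202 -0.18579130780007092
(array([  5,   3,   5,  13,  38,  62, 108, 169, 259, 543, 780, 283, 468,
       939, 726, 388, 334, 317, 232,  91]), array([0.61266648, 0.61693223, 0.62119797, 0.62546372, 0.62972946,
       0.63399521, 0.63826096, 0.6425267 , 0.64679245, 0.65105819,
       0.65532394, 0.65958968, 0.66385543, 0.66812117, 0.67238692,
       0.67665266, 0.68091841, 0.68518415, 0.6894499 , 0.69371564,
       0.69798139]))
```

```bash
python3 - <<'E'
from h import *
g=grab('wrist');W=cloud(g);o=r.get_obs()
print(o['tcp_pos'],o['contact_force'],o['tau'].round(2))
c=-R.from_rotvec(np.ravel(g['rvec'])).as_matrix().T@np.ravel(g['tvec']);print('cam',c)
print('cam in tool',R.from_rotvec(o['orientation']).as_matrix().T@(c-o['tcp_pos']))
for p in((327,230),(327,145),(325,405),(200,200),(310,300),(342,300)): print(p,W[p[1],p[0]].round(4), g['depth'][p[1],p[0]])
E
```

```text
[ 0.61085444 -0.06847811  0.25331879] [-0.20474369 -0.36159665 -0.37708132] [-0.000e+00 -4.596e+01  7.600e+00 -2.822e+01  1.000e-02  0.000e+00
 -0.000e+00]
cam [0.59477566 0.00521548 0.43099284]
cam in tool [ 0.07541661 -0.00144242 -0.17767272]
(327, 230) [ 0.6053 -0.0398  0.2766] 0.16117549
(327, 145) [ 0.598  -0.0041  0.2768] 0.15018897
(325, 405) [ 0.6229 -0.1321  0.2772] 0.18827668
(200, 200) [ 0.4714 -0.1097  0.0137] 0.4246873
(310, 300) [ 0.6024 -0.0593  0.3065] 0.13804047
(342, 300) [ 0.6142 -0.0568  0.3068] 0.13770688
```

The tip really sits about 37 mm above the reported TCP; x and y agree. I'll open, go 39 mm lower and grip.

Call:
step_arm --pt "0 0 0 0 0 0 70" --pt "0 0 0 0 0 0 70" --pt "0 0 0 0 0 0 70" --pt "0 0 0 0 0 0 70" --pt "0 0 20 0 0 0 70" --pt "0 0 39 0 0 0 70" --pt "0 0 39 0 0 0 40"

```text
clock: 4.1
tcp_pos: [0.6091, -0.068, 0.2119]
orientation: [-1.991, -2.425, 0.005]
contact_force: [-0.1, 0.1, -0.3]
grip_width: 0.0565
gripper_force: 0.0
```

Call:
step_arm --pt "0 0 0 0 0 0 5" --pt "0 0 0 0 0 0 5" --pt "0 0 0 0 0 0 5" --pt "0 0 0 0 0 0 5" --pt "0 0 0 0 0 0 5" --grip_force 25

```text
clock: 4.6
tcp_pos: [0.6119, -0.0685, 0.2154]
orientation: [1.992, 2.427, 0.003]
contact_force: [2.0, -0.3, 3.4]
grip_width: 0.0131
gripper_force: 24.6
```

Call:
step_arm --pt "10 0 0 0 0 0 5" --pt "20 0 0 0 0 0 5" --pt "30 0 0 0 0 0 5" --pt "40 0 0 0 0 0 5" --pt "50 0 0 0 0 0 5" --pt "60 0 0 0 0 0 5" --pt "68 0 0 0 0 0 5" --pt "74 0 0 0 0 0 5"

```text
clock: 5.4
tcp_pos: [0.5973, 0.0053, 0.2154]
orientation: [1.991, 2.428, 0.003]
contact_force: [2.8, -1.6, 6.1]
grip_width: 0.0128
gripper_force: 25.0
```

Call:
step_arm --pt "3 0 0 0 0 0 5" --pt "6 0 0 0 0 0 5" --pt "8 0 0 0 0 0 5" --pt "8 0 0 0 0 0 5"

```text
clock: 5.8
tcp_pos: [0.5957, 0.0132, 0.2154]
orientation: [1.991, 2.428, 0.003]
contact_force: [0.9, -0.2, 6.9]
grip_width: 0.0128
gripper_force: 25.0
```

Call:
step_arm --pt "2 0 0 0 0 0 5" --pt "4 0 0 0 0 0 5" --pt "6 0 0 0 0 0 5" --pt "6 0 0 0 0 0 5"

```text
clock: 6.2
tcp_pos: [0.5952, 0.014, 0.2155]
orientation: [1.993, 2.421, -0.002]
contact_force: [4.4, -10.7, 4.4]
grip_width: 0.0131
gripper_force: 24.8
```

The end stop is felt: 10.7 N resisting, with no further travel. I'll relax the push, dwell, release and rise.

Call:
step_arm --pt "-3 0 0 0 0 0 5" --pt "-3 0 0 0 0 0 5" --pt "-3 0 0 0 0 0 30" --pt "-3 0 0 0 0 0 60" --pt "-3 0 0 0 0 0 60" --pt "-3 0 0 0 0 0 60" --pt "-3 0 -50 0 0 0 60" --pt "-3 0 -100 0 0 0 60"

```text
clock: 7.0
tcp_pos: [0.5928, 0.0152, 0.3141]
orientation: [-1.992, -2.426, 0.006]
contact_force: [0.2, -0.1, 1.3]
grip_width: 0.0597
gripper_force: 0.0
```

```bash
python3 - <<'E'
from h import *
o=r.get_obs();print(o['tcp_pos'],o['contact_force'])
g=grab('wrist','w2.png');W=cloud(g)
ok=np.isfinite(W[...,0]);O=np.array([.5625,-.054,0])
X=(W-O)@EX;Y=(W-O)@EY;Z=W[...,2]
def st(n,m):print(n,m.sum(),[ (np.percentile(a[m],[2,50,98])).round(4) for a in(X,Y,Z)]) if m.sum()>5 else print(n,m.sum())
st('bar',(Z>.262)&(Z<.29)&(X>.02)&(X<.09))
st('foot',(Z>.235)&(Z<.29)&(X<-.08)&(X>-.16))
st('leg',(Z>.18)&(Z<.235)&(X<-.03)&(X>-.16))
g=grab('top');W=cloud(g);X=(W-O)@EX;Y=(W-O)@EY;Z=W[...,2]
st('topfoot',(Z>.235)&(Z<.29)&(X<-.08)&(X>-.16)&(abs(Y-.06)<.06))
E
```

```text
[0.59284895 0.01519658 0.31408872] [ 0.15427895 -0.08997268  1.2674573 ]
bar 5455 [array([0.0348, 0.0439, 0.0523]), array([-0.009 ,  0.0719,  0.1326]), array([0.2688, 0.276 , 0.2783])]
foot 2546 [array([-0.1216, -0.1103, -0.093 ]), array([0.0381, 0.0623, 0.0856]), array([0.2365, 0.2553, 0.2595])]
leg 1494 [array([-0.0919, -0.065 , -0.0316]), array([0.0552, 0.0619, 0.0662]), array([0.1837, 0.212 , 0.2343])]
topfoot 49 [array([-0.1233, -0.1163, -0.1081]), array([0.0354, 0.041 , 0.0466]), array([0.2512, 0.2548, 0.2607])]
```

View pics/w2.png

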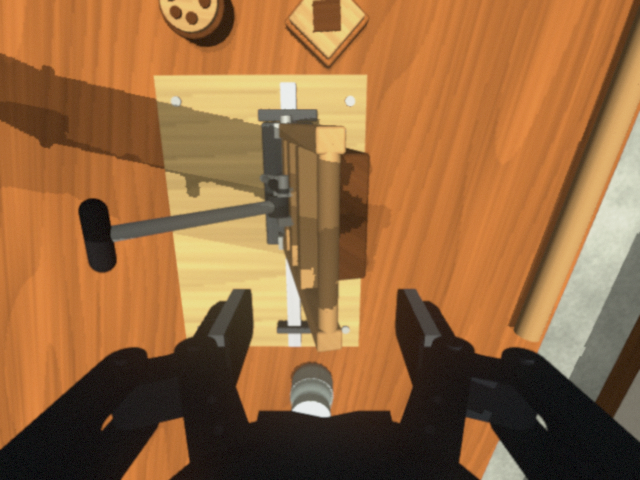

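The wrist view shows the carriage against the stop bar at (285,117), with the foot at (97,235) and still folded. Next I move over the foot with the fingers closed.

```bash
python3 - <<'E'
from h import *
O=np.array([.5625,-.054,0]);p=O+EX*-.104+EY*.062
print(p,row((p[0],p[1],.245),A))
E
```

```text
[ 0.4484098  -0.01346079  0.        ] (array([   1.6, -152.8,   74.5]), array([ 0.011,  0.   , -0.001]))
```

Call:
step_arm --pt "2 -50 0 0 0 0 30" --pt "2 -100 0 0 0 0 0" --pt "2 -153 0 0 0 0 0" --pt "2 -153 30 0 0 0 0" --pt "2 -153 60 0 0 0 0" --pt "2 -153 70 0 0 0 0" --pt "2 -153 70 0 0 0 0"

```text
clock: 7.8
tcp_pos: [0.4428, -0.0129, 0.2432]
orientation: [-1.992, -2.427, 0.005]
contact_force: [1.0, 0.2, 0.2]
grip_width: -0.0001
gripper_force: 0.0
```

```bash
python3 - <<'E'
from h import *
O=np.array([.5625,-.054,0])
o=r.get_obs();print(o['tcp_pos'],(o['tcp_pos']-O)@EX,(o['tcp_pos']-O)@EY,o['contact_force'],o['joints'].round(2),o['grip_width'])
g=grab('scene');im=g['image'][140:320,200:400,::-1];cv2.imwrite('pics/s2.png',cv2.resize(im,None,fx=3,fy=3))
E
```

```text
[ 0.44278904 -0.01290686  0.24317658] -0.10940497949326881 0.0636389007417114 [0.96021692 0.21303249 0.23859839] [-0.74  0.01  0.64  2.05 -0.01  1.08  0.11] -0.0001017053072999549
```

View pics/s2.png

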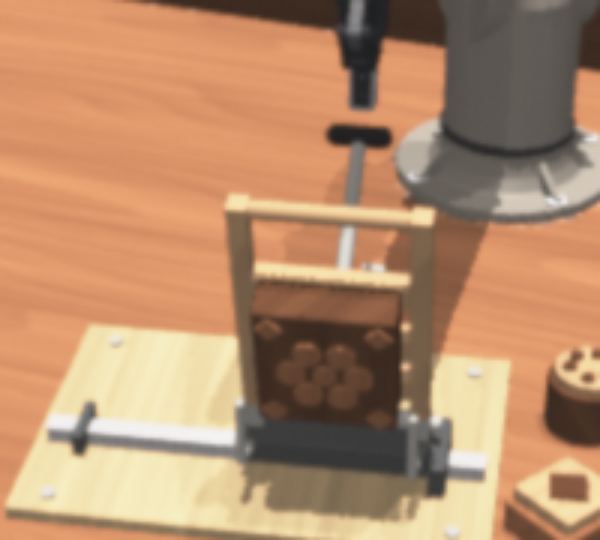

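The closed fingers are right above the foot: tip at (363,105), foot at (358,135). I press down now.

Call:
step_arm --pt "-1 5 10 0 0 0 0" --pt "-1 5 20 0 0 0 0" --pt "-1 5 28 0 0 0 0" --pt "-1 5 36 0 0 0 0" --pt "-1 5 44 0 0 0 0" --pt "-1 5 52 0 0 0 0"

```text
clock: 8.45
tcp_pos: [0.4489, -0.0129, 0.1917]
orientation: [-1.993, -2.428, 0.0]
contact_force: [-1.0, 0.4, 2.3]
grip_width: 0.0001
gripper_force: 0.6
```

Call:
step_arm --pt "0 0 8 0 0 0 0" --pt "0 0 16 0 0 0 0" --pt "0 0 24 0 0 0 0" --pt "0 0 32 0 0 0 0" --pt "0 0 40 0 0 0 0" --pt "0 0 48 0 0 0 0" --pt "0 0 56 0 0 0 0" --pt "0 0 64 0 0 0 0"

```text
clock: 9.25
tcp_pos: [0.4489, -0.0129, 0.1276]
orientation: [-1.993, -2.428, 0.0]
contact_force: [0.5, 0.2, -0.2]
grip_width: 0.0
gripper_force: 0.0
```

```bash
python3 - <<'E'
from h import *
O=np.array([.5625,-.054,0])
o=r.get_obs();print(o['tcp_pos'],(o['tcp_pos']-O)@EX,(o['tcp_pos']-O)@EY,o['contact_force'])
g=grab('scene');im=g['image'][140:320,200:400,::-1];cv2.imwrite('pics/s3.png',cv2.resize(im,None,fx=3,fy=3))
E
```

```text
[ 0.44893079 -0.01285687  0.1275956 ] -0.10337128624235989 0.06249079284116941 [ 0.48925538  0.17852002 -0.24897751]
```

View pics/s3.png

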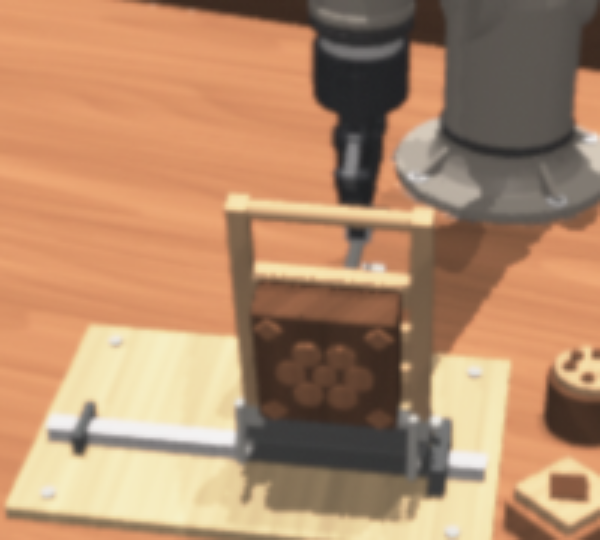

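The push force has vanished and the foot no longer shows at its folded place, so the leg seems to have snapped. I'll rise, return over the bar and check.

Call:
step_arm --pt "0 0 -50 0 0 0 0" --pt "0 0 -100 0 0 0 0" --pt "0 0 -150 0 0 0 0" --pt "0 0 -186 0 0 0 30" --pt "0 50 -186 0 0 0 60" --pt "0 100 -186 0 0 0 60" --pt "0 148 -186 0 0 0 60" --pt "0 148 -186 0 0 0 60"

```text
clock: 10.1
tcp_pos: [0.5983, 0.0193, 0.311]
orientation: [1.987, 2.432, -0.007]
contact_force: [-1.2, 0.5, -0.0]
grip_width: 0.06
gripper_force: 0.0
```

```bash
python3 - <<'E'
from h import *
O=np.array([.5625,-.054,0])
o=r.get_obs();print(o['tcp_pos'],(o['tcp_pos']-O)@EX,(o['tcp_pos']-O)@EY)
g=grab('wrist','w3.png');W=cloud(g)
X=(W-O)@EX;Y=(W-O)@EY;Z=W[...,2]
def st(n,m):print(n,m.sum(),[ (np.percentile(a[m],[2,50,98])).round(4) for a in(X,Y,Z)]) if m.sum()>5 else print(n,m.sum())
st('bar',(Z>.262)&(Z<.29)&(X>.02)&(X<.09))
st('folded',(Z>.19)&(Z<.29)&(X<-.06)&(X>-.16))
st('foot',(Z>.03)&(Z<.12)&(X<-.05)&(X>-.16)&(abs(Y-.06)<.05))
E
```

```text
[0.59827953 0.01934776 0.3110001 ] 0.049390136417159 0.06496678286248063
bar 5510 [array([0.0351, 0.0439, 0.0523]), array([-0.0088,  0.0726,  0.1328]), array([0.2694, 0.276 , 0.2784])]
folded 0
foot 1111 [array([-0.1281, -0.114 , -0.055 ]), array([0.0374, 0.0625, 0.085 ]), array([0.0614, 0.0704, 0.1175])]
```

View pics/w3.png

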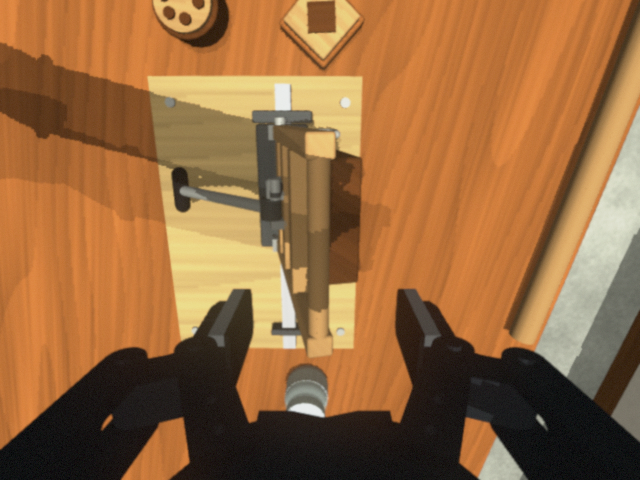

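The wrist view shows the leg down, foot at (181,189) over the board, and the carriage still at the stop (283,117). Now I grip the bar again.

Call:
step_arm --pt "-2 -5 40 0 0 0 60" --pt "-2 -5 80 0 0 0 60" --pt "-2 -5 97 0 0 0 60" --pt "-2 -5 97 0 0 0 20" --pt "-2 -5 97 0 0 0 5" --pt "-2 -5 97 0 0 0 5" --pt "-2 -5 97 0 0 0 5" --pt "-2 -5 97 0 0 0 5" --grip_force 40

```text
clock: 10.95
tcp_pos: [0.5917, 0.013, 0.2196]
orientation: [1.991, 2.426, 0.006]
contact_force: [3.7, 0.0, 6.6]
grip_width: 0.0123
gripper_force: 39.4
```

```bash
python3 - <<'E'
from h import *
O=np.array([.5625,-.054,0])
o=r.get_obs();print(o['tcp_pos'],(o['tcp_pos']-O)@EX,(o['tcp_pos']-O)@EY,o['contact_force'],o['grip_width'],o['gripper_force'])
E
```

```text
[0.59172654 0.0129857  0.21957305] 0.04172274951661924 0.060004054888801825 [3.67366385 0.04446239 6.59541338] 0.012303064371756985 39.35523569583893
```

Call:
step_arm --pt "0 -6 -1 0 0 0 5" --pt "0 -12 -2 0 0 0 5" --pt "0 -18 -3 0 0 0 5" --pt "0 -24 -3.8 0 0 0 5" --pt "0 -30 -4.4 0 0 0 5" --pt "0 -36 -4.8 0 0 0 5" --pt "0 -42 -5 0 0 0 5" --pt "0 -44 -5 0 0 0 5"

```text
clock: 11.75
tcp_pos: [0.5469, 0.0041, 0.2232]
orientation: [1.993, 2.427, 0.003]
contact_force: [2.8, -1.1, 4.5]
grip_width: 0.0125
gripper_force: 42.0
```

```bash
cat > m.py <<'E'
from h import *
O=np.array([.5625,-.054,0])
o=r.get_obs();print(o['tcp_pos'],(o['tcp_pos']-O)@EX,(o['tcp_pos']-O)@EY,o['contact_force'],o['grip_width'],o['gripper_force'])
for n in('wrist','scene','top'):
    g=grab(n);W=cloud(g);X=(W-O)@EX;Y=(W-O)@EY;Z=W[...,2]
    def st(k,m):print(n,k,m.sum(),[ (np.percentile(a[m],[2,50,98])).round(4) for a in(X,Y,Z)]) if m.sum()>5 else print(n,k,m.sum())
    for k,lo,hi in(('endL',.12,.14),('endR',-.02,.0)):
        st(k,(Z>.268)&(Z<.29)&(abs(X)<.08)&(Y>lo)&(Y<hi))
    st('foot',(Z>.015)&(Z<.08)&(X<-.05)&(X>-.19)&(abs(Y-.06)<.024)&(Z>.03))
E
python3 m.py
```

```text
[0.54686893 0.00413932 0.22324666] -0.0039987873218616495 0.060070964137560835 [ 2.84871202 -1.13599869  4.5087573 ] 0.012526835670504301 41.96442782878876
wrist endL 2629 [array([-0.0143, -0.0058,  0.0028]), array([0.1203, 0.1276, 0.1343]), array([0.2795, 0.2819, 0.2832])]
wrist endR 0
wrist foot 1001 [array([-0.1256, -0.114 , -0.0871]), array([0.0381, 0.0635, 0.083 ]), array([0.0348, 0.042 , 0.0784])]
scene endL 75 [array([-0.0131,  0.0024,  0.0077]), array([0.1202, 0.1282, 0.1353]), array([0.2685, 0.279 , 0.2847])]
scene endR 57 [array([-0.0121,  0.0027,  0.0079]), array([-0.012 , -0.0056, -0.0003]), array([0.2684, 0.2795, 0.2842])]
scene foot 0
top endL 0
top endR 67 [array([-0.0131, -0.0053,  0.0042]), array([-0.0121, -0.0062, -0.0005]), array([0.2735, 0.2804, 0.2841])]
top foot 4
```

The frame's top is over its hinge (X within about 2 mm), so it stands plumb to about 0.01 rad. The foot centre is near 35 mm, clear of the board. I'll settle, then hand in.

Call:
step_arm --pt "0 0 0 0 0 0 5" --pt "0 0 0 0 0 0 5" --pt "0 0 0 0 0 0 5" --pt "0 0 0 0 0 0 5"

```text
clock: 12.3
tcp_pos: [0.5473, 0.0042, 0.2233]
orientation: [1.993, 2.427, 0.003]
contact_force: [1.7, -0.6, 6.5]
grip_width: 0.0126
gripper_force: 42.1
```

```bash
python3 -c "
from h import *
o=r.get_obs();print(o['tcp_pos'],o['gripper_force'],o['contact_force'],abs(o['qvel']).max())
print(r.hand_in())"
```

```text
[0.54731395 0.00422512 0.22326099] 42.08093762397766 [ 1.65513863 -0.55035023  6.45833436] 0.0011499121581902963
the job is handed in; nothing more can be done
None
```

I handed the job in at about 12 s with the carriage at the end stop, the kickstand snapped fully down, and the frame held by its top bar within about 0.01 rad of upright; `r.hand_in()` returned no verdict.

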